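# Proof-load a welded tube foot on the hand-lever tester

## Task

A welded tube foot stands under the ram of the hand-lever load tester, to be held under its proof load. First turn the knob in the middle of the gauge glass anticlockwise until the peak hand is fully back on its zero stop, and let go of it; then draw the spring-loaded lever down until the load hand points at the clip on the gauge's rim, to within half a scale division and never a whole division past it, and finish the program still holding the lever there, hand steady on the clip. Do not turn the gauge's rim or shift the other things on the bench.

Things in the scene. Friction and masses are not known exactly. Their poses are not given: they have to be found in the camera images.
- peak_knob (a point): Centre, half-way up, of the knurled black round knob (26 mm diameter, 27 mm tall, axis vertical) on the glass of the flat-lying gauge (168 mm diameter overall, face up, white dial). The glass lies 14 mm below this point; the rim stands 3 mm and the clip 6 mm above the glass, both farther than 64 mm from the knob's axis. The knob turns together with the peak hand, with light friction (0.02 N m), and stays where it is left.
- peak_hand (a joint): Angle of the peak hand (and knob), rad: 0 on its zero stop, growing clockwise seen from above, at most 4.5. The peak hand is the shorter one (50 mm) with a broad diamond tip, above the load hand. A catch on the load hand takes it along clockwise but not back.
- peak_tip (a point): Tip of the peak hand, under the glass, 50 mm from the dial's axis.
- load_hand (a joint): Angle of the load hand, rad: 0 unloaded, growing clockwise seen from above, on the same scale as peak_hand. It is 4 times the angle through which the lever has been drawn down. The load hand is the long slim one (60 mm) with a round counterweight on its tail.
- load_tip (a point): Tip of the load hand, under the glass, 60 mm from the dial's axis.
- dial_bezel (a joint): Angle of the clip on the gauge's turnable rim, rad, on the same scale as load_hand: when load_hand equals it, the load hand points exactly at the clip. One scale division is 0.236 rad. Stiff (0.6 N m); must not be turned.
- clip (a point): Inner point of the small dark steel clip on the gauge's rim, 64 mm from the dial's axis. Its x axis points outward from the dial's axis, its y axis anticlockwise seen from above.
- press_lever: The lever of the blue press, on the press's right-hand side seen from the robot. Its origin lies on the lever's level hinge axis, in the middle plane of the lever; its y axis is the hinge axis. At rest the lever rises from the hinge towards the robot at 0.35 rad above level; it swings down 0.75 rad at most, in the upright plane through hinge and grip, and a spring returns it to rest when let go.
- lever_grip (a point): Centre of the lever's black cylindrical grip, 28 mm diameter and 110 mm long, its axis along the lever, 210 mm from the hinge axis. About 3 N down on it starts the lever moving, 10 to 14 N hold it at the clip. Above and beside it is free. Nothing of the tester stands higher than 345 mm above the bench.
- magnet: Bystander: welding magnet, 58 x 30 x 18 mm, on the tester's base plate in front of the press; origin under its centre.
- leg_a: Bystander: tube 32 mm thick, 150 mm long with a foot plate, lying on the bench in front of the tester; origin under its centre.
- leg_b: Bystander: the like, 220 mm long, at the robot's left; origin under its centre.
- leg_c: Bystander: the like, 220 mm long, beside leg_b; origin under its centre.
- wire_brush: Bystander: wire brush, 280 mm long, 26 mm thick, lying bristles up on the bench to the right of the tester; origin under its handle's end of the bristle block.
- wrench: Bystander: wrench lying at the robot's right.
- screwdriver: Bystander: screwdriver lying at the robot's right.
- spray_can: Bystander: spray can, 60 mm diameter, 170 mm tall, standing at the right; origin under its centre.

How it is judged (in metres and radians):
On the way:
1. the peak hand is back on its zero stop (within 0.08 rad), with the lever up and the knob let go (value of joint peak_hand below 0.08 rad and value of joint load_hand below 0.1 rad and not (contact force between peak_hand and the fingers above 0.1 N)), for 0.2 s.
At the end, for the whole second after the job is handed in: The robot holds the lever (over 3 N between them), the load hand is steady (under 0.15 rad/s) with its tip within 7 mm of the clip along the rim, and the peak hand it took along has its tip within 12 mm of the line from dial axis to clip (y of load_tip in the frame of clip between -0.007 and 0.007 m and x of load_tip in the frame of clip above -0.03 m and y of peak_tip in the frame of clip between -0.012 and 0.012 m and x of peak_tip in the frame of clip above -0.04 m and (contact force between press_lever and the fingers above 3 N or contact force between press_lever and the arm above 3 N) and velocity of joint load_hand between -0.15 and 0.15 rad/s); the arm keeps its last pose, push and grip.
It fails at once if the load hand ran a whole division (14 mm) past the clip (y of load_tip in the frame of clip below -0.014 m and x of load_tip in the frame of clip above -0.05 m).
It fails at once if the gauge's rim with the clip was turned (6 mm) (distance of clip from where it was at the start of the episode above 0.006 m).
It fails at once if another thing on the bench was shifted by more than 30 mm (distance of any of magnet, leg_a, leg_b, leg_c, wire_brush, wrench, screwdriver, spray_can from where it was at the start of the episode above 0.03 m).
It also fails if it takes over 64 s, if anything falls off the work surface, if the arm or the gripper's body presses on something with over 40 N, if the wrist force passes 120 N, or if a joint passes its speed limit or range.

## Robot

A 6-joint arm with a two-finger parallel gripper is mounted at the origin on the work surface. World frame = base frame: x ahead of the robot, y to its left, z up, the work surface at z = 0. Lengths are in mm, angles in rad, forces in N, time in s.
With the tool pointing down it reaches from about 300 to 950 mm from the base axis. Payload 3.1 kg.
Tool frame: the origin (TCP) lies on the centre line of the jaws, within the pads' length; the fingertips stand 17 mm ahead of it and the grasp point (between the pads) lies 2 mm behind it; z points along the fingers, y is the direction in which the jaws open and shut (so a half turn about z gives the same grasp; the last joint's range is limited). The gripper opens to 85 mm and grips with 20 to 120 N. Pads are 22 mm wide; open, the fingers measure 114 mm over their backs; the gripper's body (76 mm by 85 mm) begins 54 mm behind the grasp point. The pads swing forward as they close: fully open they stand 13 mm farther back than shut.
Start: joints at [1.087, 0.308, 1.634, -0, 1.2, -0.07], TCP at [251.333, 572.245, 248.272] pointing down, gripper open.
Joint ranges: [-3.06, 3.06], [-0.79, 1.96], [0.05, 2.63], [-1.19, 4.34], [0.05, 2.64], [-2.94, 2.94]. Speed limits (rad/s): [2.79, 2.79, 3.14, 3.14, 3.14, 3.14].

## Interface

Orientations are given as [roll, pitch, yaw] about the fixed x, y, z axes, in that order (R = Rz(yaw) Ry(pitch) Rx(roll)).
In Python, from workcell import ctrl gives the robot as it stands. The module is installed in compiled form; this text tells all that it offers.
- The arm moves only by the tool drive_tool, never from a script. Its argument "commands" is a list that holds one entry, the list of rows, each a list of 5 numbers: the closure, from 0 (fully open) to 1 (shut), then the shift along the tool's x, y, z in m, then the turn about the tool's z in rad. A call has 1 to 10 rows; each row is the pose to reach, as a shift and turn from the pose measured when the call began, along the tool's axes at that moment; what a row does not reach only later rows make up. A row lasts 1/10 s, in which the tool goes at most 50 mm and 8.59 degrees, less where a joint would pass 70% of its speed; a pose out of reach is approached as far as the arm can. A call with a gripper value outside its range is refused whole. The fingers move at their own pace and stop on an object; the grip force is fixed at half the most. Time passes only in rows, so rows that repeat a pose let the fingers close. It gives the time, the measured TCP pose, the force and the opening at its end, in the units of the state.
- ctrl.read_state(): the state, without advancing time (a new reading comes with each control period).
- ctrl.get_image(name): name is "side" or "top" or "wrist"; returns a dict with "image" (420x560x3 uint8, red, green, blue), "fov_y" (degrees; the focal length in pixels is half the picture's height over the tangent of half this angle, whatever the lens; pixels are square), "cx", "cy" (the principal point, pixels), "R" (3x3) and "t" (3): a world point X has camera coordinates R X + t; the wrist camera has in their place "mount" (4x4, takes a point from camera to tool coordinates, whose origin is the TCP and whose axes are the flange's). Camera axes: x right, y down, z forward; pixel columns grow to the right and rows downward; lengths in mm; the calibration is good to about 2 mm. A picture is of the moment at which its call begins: read the wrist's pose just before it. There is no depth.
- ctrl.hand_in(): hands the job in, once; it reports no verdict.
Trained networks look in a picture, given as the dict that the camera call returned (one of the last four; its "shot" number tells which), for a name from the list of things; names that differ only in an ending like _2 or _b are one class to them, and where a whole thing is asked for, a point or a joint stands for the part that bears it (a point fixed in the world has none). Each returns a list of dicts, best first, with "conf" (0 to 1); they miss things now and then, are a little off and sometimes report something else, mostly with a low value. They report only what shows in the picture. A call takes as long as a camera call.
- ctrl.find_in(picture, query): "at" ([x, y, z] in mm, in world coordinates, good to about 4 mm: the middle of the surface that is visible of it).
- ctrl.silhouettes(picture, query): "pixels" (420x560 bool, what is visible of it).
- ctrl.place_of(picture, query): "at" ([x, y, z] in mm, in world coordinates, good to about 4 mm: a listed point, or the origin of a listed thing).
The state is a dict: "time_s": time; "joints": joint angles; "joint_vel": joint speeds; "joint_torque": joint torques, N m; "ee_pos": TCP position; "ee_rot": TCP orientation; "force": force on the tool from outside, world axes, zero at the start; "torque": the same for the moment, N m; "opening": finger opening in mm.
Only numpy, scipy, OpenCV 4.12 (cv2) and the standard library are available. Lean on these libraries where they do the work, as an engineer would, in place of code of your own. Each camera call takes 0.05 s, during which the arm holds its last target. There are 200 camera calls.

## Working session

There is one attempt and no reset: what is moved stays moved. The work goes in short steps, Python scripts to look and compute and a tool call to move; the robot and the scene stay as the last step left them, time stands still between calls to the robot, and variables do not carry over. Pictures are saved under pics/ and viewed, about 8 in all and at most 12, crops included, and the job is handed in when it is done.

Besides the shell and the picture viewer there is one more tool, called after "Emit:" by a JSON object that holds its "method" and its "body", one argument or row to a line. drive_tool: Moves the arm, as the interface text tells. Its arguments: {"type":"object","properties":{"commands":{"type":"array","items":{"type":"array","items":{"type":"array","items":{"type":"number"}}}}},"required":["commands"]}

```bash
mkdir -p pics; cat > h.py <<'E'
from workcell import ctrl
import numpy as np, cv2
from scipy.spatial.transform import Rotation as Ro
np.set_printoptions(precision=3,suppress=True)
def save(p,n): cv2.imwrite('pics/'+n,p['image'][:,:,::-1])
def st():
    s=ctrl.read_state(); print({k:np.round(s[k],3) for k in('time_s','joints','ee_pos','ee_rot','force','opening')}); return s
E
python3 - <<'E'
from h import *
s=st()
for c in('top','side'):
    p=ctrl.get_image(c); save(p,c+'1.png'); print(c,p['fov_y'],p['cx'],p['cy'],np.array(p['R']),np.array(p['t']))
    for q in('peak_knob','peak_tip','load_tip','clip','press_lever','lever_grip'):
        print(c,q,[(np.round(d['at'],1),round(d['conf'],2)) for d in ctrl.place_of(p,q)[:2]])
p=ctrl.get_image('wrist');print(p['mount'])
E
```

```text
{'time_s': np.float64(0.0), 'joints': array([ 1.087,  0.309,  1.635, -0.   ,  1.2  , -0.07 ]), 'ee_pos': array([250.998, 571.55 , 247.054]), 'ee_rot': array([-3.139, -0.   ,  2.728]), 'force': array([-0.213,  0.18 , -0.123]), 'opening': np.float64(85.094)}
top 43.76057693783152 267.2600474096644 209.7232375979058 [[ 0.023 -1.    -0.006]
 [-0.991 -0.022 -0.133]
 [ 0.133  0.009 -0.991]] [ -61.075  536.841 1948.131]
top peak_knob [(array([577.5,  55.2, 129.2]), 0.61)]
top peak_tip [(array([628.2,  45.8, 108.2]), 0.51), (array([576.6,  51.6, 125.9]), 0.22)]
top load_tip [(array([609.2, 110. , 117.2]), 0.44)]
top clip [(array([614.6, 108.6, 119.9]), 0.74)]
top press_lever [(array([ 710. , -214. ,  234.3]), 0.64)]
top lever_grip [(array([ 520.9, -252.3,  308.1]), 0.56), (array([574.4,  54.9, 128.8]), 0.53)]
side 56.11787728727464 281.4863351962193 210.9869936549539 [[ 0.867 -0.499  0.003]
 [-0.335 -0.587 -0.737]
 [ 0.369  0.638 -0.676]] [-482.626  277.437 1162.736]
side peak_knob []
side peak_tip [(array([625.5,  45.9, 111.3]), 0.5)]
side load_tip []
side clip [(array([614.4, 106.1, 119.1]), 0.69)]
side press_lever [(array([ 710.5, -211.3,  232. ]), 0.97), (array([436.9, -34. ,  -1.8]), 0.63)]
side lever_grip [(array([ 521.1, -255.6,  303.3]), 0.75), (array([305.9, 366.7,  -2.6]), 0.72)]
[[   0.001   -0.962   -0.273   69.468]
 [   1.       0.001   -0.       0.527]
 [   0.      -0.273    0.962 -125.363]
 [   0.       0.       0.       1.   ]]
```

View pics/top1.png

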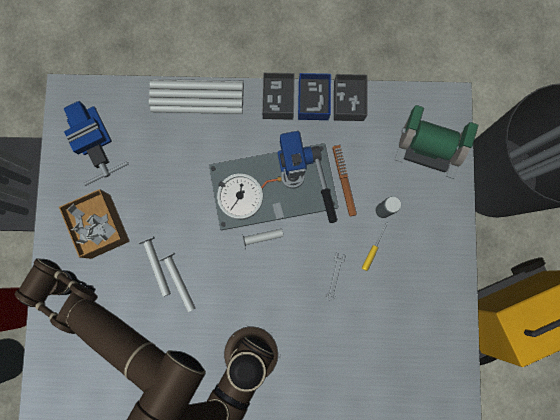

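View pics/side1.png

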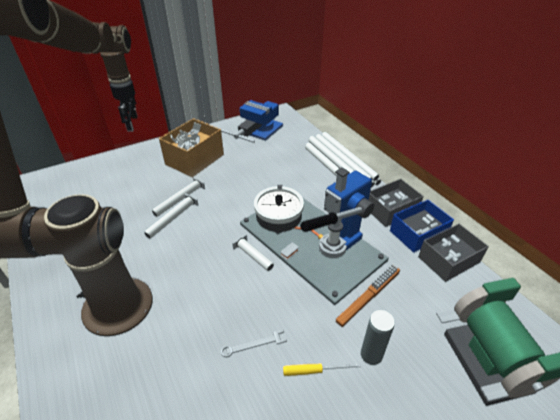

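```bash
cat >> h.py <<'E'
def rel(x,y,z,yaw=None):
    s=st(); R=Ro.from_euler('xyz',s['ee_rot']).as_matrix()
    d=R.T@(np.array([x,y,z])-s['ee_pos'])/1000
    print('shift m',np.round(d,4))
    if yaw is not None: print('turn', s['ee_rot'][2]-yaw)
E
python3 - <<'E'
from h import *
rel(577,55,300)
E
```

```text
{'time_s': np.float64(0.75), 'joints': array([ 1.087,  0.308,  1.634,  0.   ,  1.2  , -0.07 ]), 'ee_pos': array([251.338, 572.265, 248.311]), 'ee_rot': array([ 3.142, -0.   ,  2.728]), 'force': array([ 0.07 , -0.1  , -0.306]), 'opening': np.float64(85.486)}
shift m [-0.506 -0.343 -0.052]
```

Emit:
{"method": "drive_tool", "body": {
  "commands": [
    [[0,-0.04,-0.027,-0.05,0],[0,-0.08,-0.054,-0.052,0],[0,-0.12,-0.081,-0.052,0],[0,-0.16,-0.108,-0.052,0],[0,-0.2,-0.136,-0.052,0],[0,-0.24,-0.163,-0.052,0],[0,-0.28,-0.19,-0.052,0],[0,-0.32,-0.217,-0.052,0],[0,-0.36,-0.244,-0.052,0],[0,-0.4,-0.271,-0.052,0]]
  ]
}}

```text
time_s: 1.75
ee_pos: [509.4, 161.6, 300.7]
ee_rot: [3.141, 0.001, 2.728]
force: [1.1, 0.7, 0.4]
opening: 85.0
```

```bash
python3 - <<'E'
from h import *
rel(577,55,300)
E
```

```text
{'time_s': np.float64(1.75), 'joints': array([ 0.226,  0.086,  1.791,  0.   ,  1.264, -0.932]), 'ee_pos': array([509.392, 161.569, 300.742]), 'ee_rot': array([3.141, 0.001, 2.728]), 'force': array([1.129, 0.728, 0.433]), 'opening': np.float64(85.042)}
shift m [-0.105 -0.07   0.001]
```

Emit:
{"method": "drive_tool", "body": {
  "commands": [
    [[0,-0.04,-0.027,0,0],[0,-0.08,-0.053,0,0],[0,-0.105,-0.07,0,0],[0,-0.105,-0.07,0,0],[0,-0.105,-0.07,0,0]]
  ]
}}

```text
time_s: 2.25
ee_pos: [577.3, 54.8, 300.5]
ee_rot: [3.14, -0.0, 2.726]
force: [-0.9, 0.1, -0.2]
opening: 85.2
```

```bash
cat >> h.py <<'E'
def wcam(s,p):
    T=np.eye(4);T[:3,:3]=Ro.from_euler('xyz',s['ee_rot']).as_matrix();T[:3,3]=s['ee_pos']
    return T@np.array(p['mount'])
def ray(p,T,u,v,z):
    f=p['image'].shape[0]/2/np.tan(np.radians(p['fov_y']/2))
    d=T[:3,:3]@np.array([(u-p['cx'])/f,(v-p['cy'])/f,1]);c=T[:3,3]
    return c+d*(z-c[2])/d[2]
E
python3 - <<'E'
from h import *
s=st();p=ctrl.get_image('wrist');save(p,'w1.png')
cv2.imwrite('pics/w1b.png',cv2.resize(p['image'][:,:,::-1],None,fx=1.4,fy=1.4,interpolation=cv2.INTER_CUBIC))
for q in('peak_knob','peak_tip','load_tip','clip'):
    print(q,[(np.round(d['at'],1),round(d['conf'],2)) for d in ctrl.place_of(p,q)[:2]])
E
```

```text
{'time_s': np.float64(2.25), 'joints': array([ 0.019,  0.177,  1.688,  0.001,  1.276, -1.137]), 'ee_pos': array([577.304,  54.782, 300.483]), 'ee_rot': array([ 3.14 , -0.   ,  2.726]), 'force': array([-0.861,  0.15 , -0.214]), 'opening': np.float64(85.153)}
peak_knob [(array([574.9,  53.5, 130.7]), 0.62), (array([434.4, -33. ,  -1.3]), 0.27)]
peak_tip []
load_tip []
clip [(array([612.4, 112.2, 112.6]), 0.89)]
```

View pics/w1b.png

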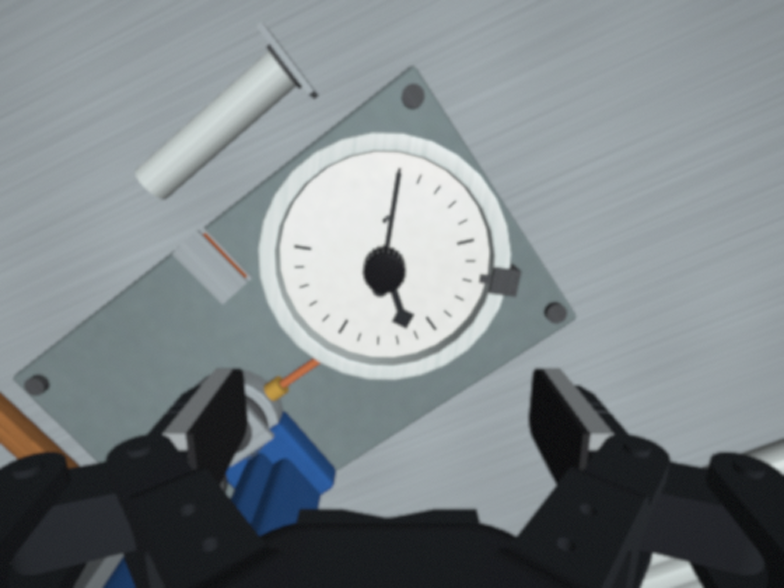

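```bash
python3 - <<'E'
from h import *
s=st();p=ctrl.get_image('wrist');T=wcam(s,p);r=lambda u,v,z:ray(p,T,u/1.4,v/1.4,z)
# dial outer rim fit at z~117, circle edges: left 259,256 right 511,256 top 385,133 bottom 385,379
for a in((259,256),(511,256),(385,133),(385,379)): print('rim',r(*a,117))
k=r(384,265,141);print('knob top',k)
def ang(a,c): d=a-c; return np.arctan2(d[1],d[0])
for n,u,v in(('load',400,170),('peak',403,319),('tick0',401,168),):
    print(n,r(u,v,110),ang(r(u,v,110),k), np.hypot(*(r(u,v,110)-k)[:2]))
c=r(482,279,117);print('clip',c,ang(c,k),np.hypot(*(c-k)[:2]))
m=ctrl.silhouettes(p,'peak_knob')
for d in m[:1]:
    ys,xs=np.nonzero(d['pixels']);print(d['conf'],xs.min(),xs.max(),ys.min(),ys.max(),xs.mean(),ys.mean())
E
```

```text
{'time_s': np.float64(2.5), 'joints': array([ 0.022,  0.176,  1.689,  0.001,  1.276, -1.137]), 'ee_pos': array([576.786,  56.536, 300.842]), 'ee_rot': array([3.141, 0.001, 2.73 ]), 'force': array([-0.435, -0.41 , -0.219]), 'opening': np.float64(85.184)}
rim [537.91 -18.07 117.  ]
rim [604.328 134.172 117.   ]
rim [500.555  88.919 117.   ]
rim [652.586  22.372 117.   ]
knob top [571.504  57.302 141.   ]
load [524.784  88.792 110.   ] 2.548525629927581 56.3413021474806
peak [618.585  50.974 110.   ] -0.13360187876519525 47.503853408103936
tick0 [523.897  89.868 110.   ] 2.541644419562894 57.67970206686605
clip [611.366 111.168 117.   ] 0.9337144341890792 67.01110521797729
0.77 258 287 177 210 272.4702380952381 193.52857142857144
```

Emit:
{"method": "drive_tool", "body": {
  "commands": [
    [[0.4,0,0,0.01,0.15],[0.4,0,0,0.02,0.3],[0.4,0.002,-0.002,0.03,0.45],[0.4,0.002,-0.002,0.04,0.6],[0.4,0.002,-0.002,0.05,0.75],[0.4,0.002,-0.002,0.06,0.9],[0.4,0.002,-0.002,0.07,1.05],[0.4,0.002,-0.002,0.08,1.2],[0.4,0.002,-0.002,0.08,1.35],[0.4,0.002,-0.002,0.08,1.5]]
  ]
}}

```text
time_s: 3.6
ee_pos: [573.9, 55.9, 220.4]
ee_rot: [-3.142, -0.001, 1.224]
force: [0.2, 0.5, -0.6]
opening: 51.4
```

Emit:
{"method": "drive_tool", "body": {
  "commands": [
    [[0.4,0,0,0,0.15],[0.4,0,0,0,0.3],[0.4,0,0,0,0.45],[0.4,0,0,0,0.6],[0.4,0,0,0,0.75],[0.4,0,0,0,0.9],[0.4,0,0,0,1.0],[0.4,0,0,0,1.0],[0.4,0,0,0,1.0]]
  ]
}}

```text
time_s: 4.5
ee_pos: [573.8, 56.4, 220.5]
ee_rot: [-3.141, -0.001, 0.227]
force: [0.2, 0.5, 0.5]
opening: 51.2
```

```bash
python3 - <<'E'
from h import *
rel(574,57,137)
p=ctrl.get_image('wrist');save(p,'w2.png')
for q in('peak_knob',):
    print(q,[(np.round(d['at'],1),round(d['conf'],2)) for d in ctrl.place_of(p,q)[:2]])
E
```

```text
{'time_s': np.float64(4.5), 'joints': array([0.022, 0.244, 1.776, 0.001, 1.122, 1.365]), 'ee_pos': array([573.818,  56.363, 220.527]), 'ee_rot': array([-3.141, -0.001,  0.227]), 'force': array([0.206, 0.497, 0.473]), 'opening': np.float64(51.225)}
shift m [ 0.    -0.001  0.084]
peak_knob [(array([576.3,  53.3, 128.9]), 0.85)]
```

View pics/w2.png

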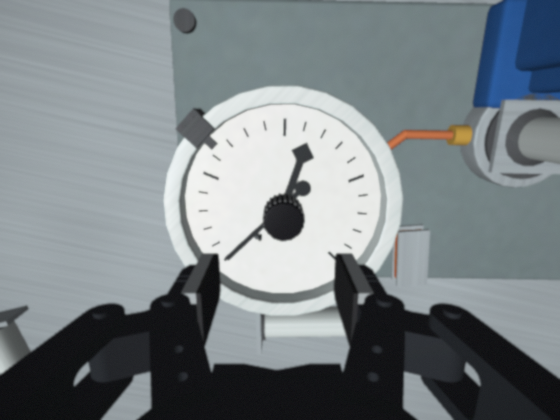

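```bash
python3 - <<'E'
from h import *
s=st();p=ctrl.get_image('wrist');T=wcam(s,p);r=lambda u,v,z:ray(p,T,u,v,z)
L,Rr,A,B=[r(*a,117) for a in((164,198),(403,198),(283.5,86),(283.5,315))]
print(L,Rr,A,B,(L+Rr)/2,(A+B)/2, Rr-L,A-B)
print(r(284,217,142),r(284,211,142),p['cx'],p['cy'])
for q in('peak_knob','clip','load_tip','peak_tip'):
    print(q,[(np.round(d['at'],1),round(d['conf'],2)) for d in ctrl.place_of(p,q)[:2]])
k=(L+Rr)/4+(A+B)/4
for n,u,v,z in(('load',227,258,110),('peak',304,146,112),('clip',213,144,117)):
    a=r(u,v,z)-k;print(n,np.arctan2(a[1],a[0]),np.hypot(a[0],a[1]))
E
```

```text
{'time_s': np.float64(4.6), 'joints': array([0.022, 0.244, 1.776, 0.001, 1.122, 1.366]), 'ee_pos': array([573.848,  56.194, 220.483]), 'ee_rot': array([-3.141, -0.   ,  0.226]), 'force': array([-0.493, -0.229,  0.006]), 'opening': np.float64(51.318)}
[567.651 135.276 117.   ] [604.852 -25.774 117.   ] [657.38  71.57 117.  ] [496.397  33.479 117.   ] [586.252  54.751 117.   ] [576.889  52.524 117.   ] [  37.201 -161.051    0.   ] [160.982  38.091   0.   ]
[580.426  53.521 142.   ] [584.233  54.423 142.   ] 276.72210557132075 208.1644540739198
peak_knob [(array([576.2,  53.3, 128.7]), 0.67)]
clip [(array([612.3, 107.8, 116. ]), 0.67)]
load_tip [(array([434.8, -34.1,  -6.4]), 0.17)]
peak_tip []
load 2.5988453458043828 60.35507720186201
peak -0.10567672162772263 42.18606514861305
clip 1.0713455815121025 62.73450216987173
```

```bash
python3 - <<'E'
from h import *
rel(576.3,54.2,137)
E
```

```text
{'time_s': np.float64(4.85), 'joints': array([0.021, 0.244, 1.775, 0.001, 1.122, 1.367]), 'ee_pos': array([573.878,  55.946, 220.379]), 'ee_rot': array([-3.141, -0.   ,  0.225]), 'force': array([ 0.998, -0.257,  0.244]), 'opening': np.float64(51.234)}
shift m [0.002 0.002 0.083]
```

Emit:
{"method": "drive_tool", "body": {
  "commands": [
    [[0.4,0.002,0.002,0.03,0],[0.4,0.002,0.002,0.055,0],[0.4,0.002,0.002,0.07,0],[0.4,0.002,0.002,0.08,0],[0.4,0.002,0.002,0.083,0],[0.4,0.002,0.002,0.083,0]]
  ]
}}

```text
time_s: 5.45
ee_pos: [576.6, 54.5, 137.5]
ee_rot: [-3.141, -0.001, 0.225]
force: [-0.7, -0.5, 0.1]
opening: 51.1
```

Emit:
{"method": "drive_tool", "body": {
  "commands": [
    [[0.8,0,0,0,0],[0.8,0,0,0,0],[0.8,0,0,0,0],[0.8,0,0,0,0],[0.8,0,0,0,0],[0.8,0,0,0,0]]
  ]
}}

```text
time_s: 6.05
ee_pos: [578.0, 53.3, 139.3]
ee_rot: [3.139, -0.003, 0.225]
force: [-0.3, -6.2, 5.8]
opening: 24.1
```

```bash
python3 - <<'E'
from h import *
s=st();print(s['torque'])
E
```

```text
{'time_s': np.float64(6.05), 'joints': array([ 0.018,  0.348,  1.824, -0.002,  0.966,  1.364]), 'ee_pos': array([578.008,  53.32 , 139.298]), 'ee_rot': array([ 3.139, -0.003,  0.225]), 'force': array([-0.272, -6.192,  5.777]), 'opening': np.float64(24.054)}
[-0.942  0.048 -0.018]
```

Emit:
{"method": "drive_tool", "body": {
  "commands": [
    [[0.8,0,0,-0.001,-0.1],[0.8,0,0,-0.001,-0.24],[0.8,0,0,-0.001,-0.38],[0.8,0,0,-0.001,-0.52],[0.8,0,0,-0.001,-0.66],[0.8,0,0,-0.001,-0.8],[0.8,0,0,-0.001,-0.94],[0.8,0,0,-0.001,-1.08],[0.8,0,0,-0.001,-1.22],[0.8,0,0,-0.001,-1.36]]
  ]
}}

```text
time_s: 7.05
ee_pos: [576.6, 54.1, 139.4]
ee_rot: [3.141, -0.0, 1.59]
force: [-1.2, 0.4, 0.3]
opening: 23.4
```

```bash
python3 - <<'E'
from h import *
s=st();print(s['torque'])
E
```

```text
{'time_s': np.float64(7.05), 'joints': array([ 0.018,  0.347,  1.825,  0.   ,  0.969, -0.001]), 'ee_pos': array([576.645,  54.13 , 139.372]), 'ee_rot': array([ 3.141, -0.   ,  1.59 ]), 'force': array([-1.195,  0.368,  0.281]), 'opening': np.float64(23.422)}
[-0.022  0.236 -0.007]
```

Emit:
{"method": "drive_tool", "body": {
  "commands": [
    [[0.8,0,0,0,-0.14],[0.8,0,0,0,-0.28],[0.8,0,0,0,-0.42],[0.8,0,0,0,-0.56],[0.8,0,0,0,-0.7],[0.8,0,0,0,-0.84],[0.8,0,0,0,-0.98],[0.8,0,0,0,-1.1],[0.8,0,0,0,-1.2],[0.8,0,0,0,-1.25]]
  ]
}}

```text
time_s: 8.05
ee_pos: [575.4, 53.4, 139.3]
ee_rot: [-3.14, -0.002, 2.843]
force: [-2.2, -4.2, 3.1]
opening: 23.6
```

```bash
python3 - <<'E'
from h import *
s=st();print(s['torque'])
p=ctrl.get_image('wrist');save(p,'w3.png')
E
```

```text
{'time_s': np.float64(8.05), 'joints': array([ 0.018,  0.346,  1.826, -0.001,  0.972, -1.254]), 'ee_pos': array([575.443,  53.383, 139.346]), 'ee_rot': array([-3.14 , -0.002,  2.843]), 'force': array([-2.235, -4.216,  3.061]), 'opening': np.float64(23.628)}
[-0.772  0.455 -0.039]
```

View pics/w3.png

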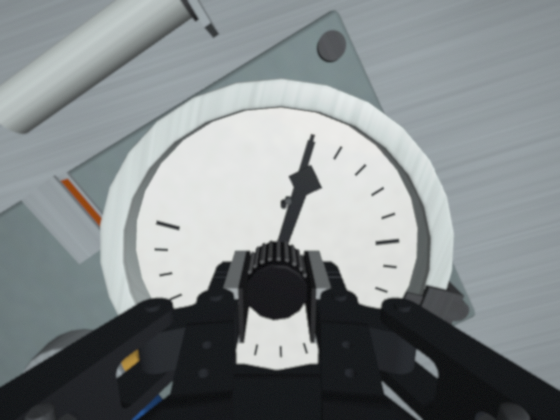

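Emit:
{"method": "drive_tool", "body": {
  "commands": [
    [[0.8,0,0,0,-0.04],[0.8,0,0,0,-0.08],[0.8,0,0,0,-0.1],[0.8,0,0,0,-0.1]]
  ]
}}

```text
time_s: 8.5
ee_pos: [573.9, 53.5, 139.4]
ee_rot: [-3.14, -0.006, 2.945]
force: [-3.8, -2.3, 5.0]
opening: 23.7
```

```bash
python3 - <<'E'
from h import *
s=st();print(s['torque'])
E
```

```text
{'time_s': np.float64(8.5), 'joints': array([ 0.018,  0.346,  1.827, -0.001,  0.975, -1.356]), 'ee_pos': array([573.902,  53.457, 139.384]), 'ee_rot': array([-3.14 , -0.006,  2.945]), 'force': array([-3.772, -2.29 ,  5.013]), 'opening': np.float64(23.739)}
[-0.154  0.679  0.068]
```

Emit:
{"method": "drive_tool", "body": {
  "commands": [
    [[0.8,0,0,-0.001,-0.04],[0.8,0,0,-0.001,-0.08],[0.8,0,0,-0.001,-0.08]]
  ]
}}

```text
time_s: 8.8
ee_pos: [573.6, 53.3, 139.5]
ee_rot: [-3.14, -0.006, 3.025]
force: [0.6, -3.0, -4.4]
opening: 24.0
```

```bash
python3 - <<'E'
from h import *
s=st();print(s['torque'])
p=ctrl.get_image('wrist');cv2.imwrite('pics/w4.png',cv2.resize(p['image'][100:300,200:400,::-1],None,fx=3,fy=3,interpolation=cv2.INTER_CUBIC))
E
```

```text
{'time_s': np.float64(8.8), 'joints': array([ 0.018,  0.345,  1.827, -0.001,  0.976, -1.436]), 'ee_pos': array([573.577,  53.302, 139.478]), 'ee_rot': array([-3.14 , -0.006,  3.025]), 'force': array([ 0.607, -2.959, -4.363]), 'opening': np.float64(24.016)}
[-0.47  -0.186 -0.06 ]
```

View pics/w4.png

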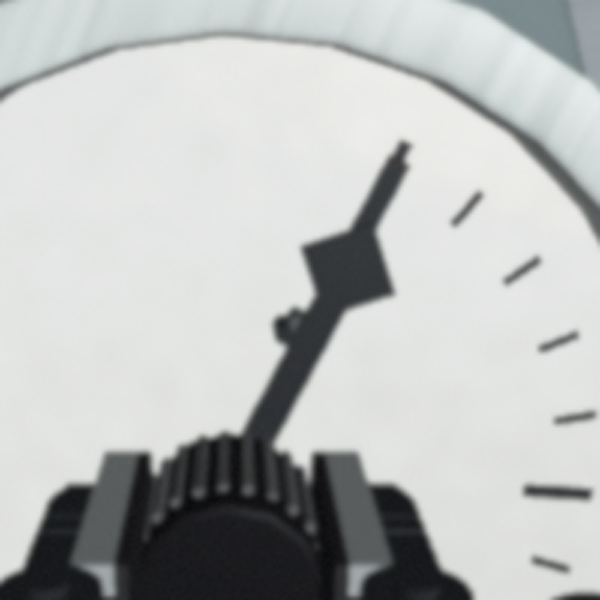

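Emit:
{"method": "drive_tool", "body": {
  "commands": [
    [[0.8,0,0,0,-0.05],[0.8,0,0,0,-0.05]]
  ]
}}

```text
time_s: 9.05
ee_pos: [572.2, 53.2, 139.3]
ee_rot: [-3.14, -0.01, 3.075]
force: [-3.6, -2.9, 1.5]
opening: 23.8
```

```bash
python3 - <<'E'
from h import *
s=st();print(s['torque'])
E
```

```text
{'time_s': np.float64(9.05), 'joints': array([ 0.018,  0.345,  1.828, -0.001,  0.979, -1.486]), 'ee_pos': array([572.188,  53.178, 139.341]), 'ee_rot': array([-3.14 , -0.01 ,  3.075]), 'force': array([-3.642, -2.914,  1.5  ]), 'opening': np.float64(23.841)}
[-0.48   0.583 -0.002]
```

Emit:
{"method": "drive_tool", "body": {
  "commands": [
    [[0.4,0,0,0,0],[0.4,0,0,0,0],[0.4,0,0,0,0],[0.4,0,0,-0.03,0],[0.4,0,0,-0.07,0],[0.4,0,0,-0.11,0],[0.4,0,0,-0.15,0],[0.4,0,0,-0.16,0],[0.4,0,0,-0.16,0]]
  ]
}}

```text
time_s: 9.95
ee_pos: [575.6, 53.8, 302.3]
ee_rot: [-3.14, -0.004, 3.075]
force: [0.5, -0.5, -0.4]
opening: 51.1
```

```bash
python3 - <<'E'
from h import *
s=st()
p=ctrl.get_image('wrist');cv2.imwrite('pics/w5.png',cv2.resize(p['image'][60:300,150:430,::-1],None,fx=2.5,fy=2.5,interpolation=cv2.INTER_CUBIC))
for q in('clip','lever_grip','peak_tip','load_tip'):
    print(q,[(np.round(d['at'],1),round(d['conf'],2)) for d in ctrl.place_of(p,q)[:2]])
E
```

```text
{'time_s': np.float64(9.95), 'joints': array([ 0.018,  0.175,  1.687, -0.001,  1.283, -1.486]), 'ee_pos': array([575.619,  53.768, 302.32 ]), 'ee_rot': array([-3.14 , -0.004,  3.075]), 'force': array([ 0.511, -0.505, -0.404]), 'opening': np.float64(51.126)}
clip [(array([610.9, 111.1, 112.9]), 0.79)]
lever_grip []
peak_tip []
load_tip []
```

View pics/w5.png

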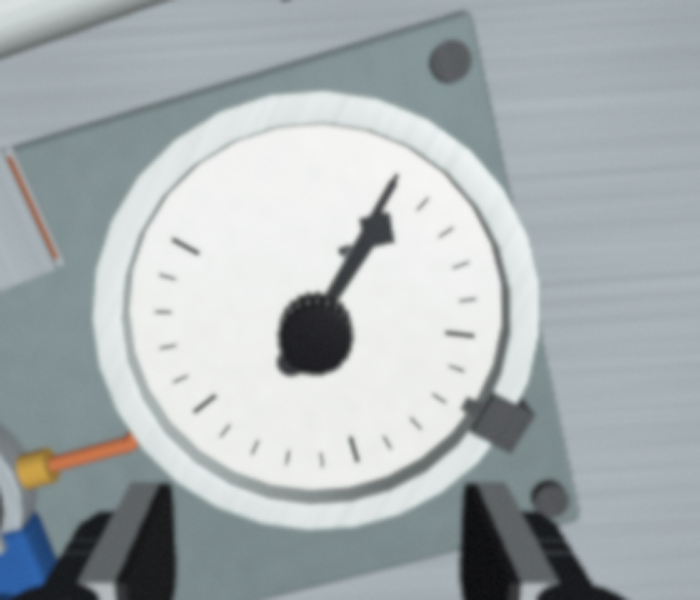

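```bash
python3 - <<'E'
from h import *
rel(576.6,53.6,141)
E
```

```text
{'time_s': np.float64(10.2), 'joints': array([ 0.018,  0.18 ,  1.693, -0.001,  1.284, -1.486]), 'ee_pos': array([572.49 ,  53.438, 296.668]), 'ee_rot': array([-3.139, -0.015,  3.075]), 'force': array([-1.121,  0.304, -0.908]), 'opening': np.float64(51.591)}
shift m [-0.006  0.001  0.156]
```

Emit:
{"method": "drive_tool", "body": {
  "commands": [
    [[0.4,-0.006,0,0.04,0],[0.4,-0.006,0,0.08,0],[0.4,-0.006,0,0.12,0],[0.4,-0.006,0,0.145,0],[0.4,-0.006,0,0.156,0],[0.4,-0.006,0,0.156,0],[0.8,-0.006,0,0.156,0],[0.8,-0.006,0,0.156,0],[0.8,-0.006,0,0.156,0],[0.8,-0.006,0,0.156,0]]
  ]
}}

```text
time_s: 11.2
ee_pos: [577.7, 52.7, 142.7]
ee_rot: [-3.139, -0.011, 3.075]
force: [0.3, -1.4, 4.8]
opening: 23.7
```

Emit:
{"method": "drive_tool", "body": {
  "commands": [
    [[0.8,0,0,0,0],[0.8,0,0,0,-0.05],[0.8,0,0,0,-0.1],[0.8,0,0,0,-0.13],[0.8,0,0,0,-0.13]]
  ]
}}

```text
time_s: 11.7
ee_pos: [577.8, 53.0, 142.8]
ee_rot: [3.141, -0.011, -3.079]
force: [0.6, 0.6, -0.0]
opening: 23.7
```

```bash
python3 - <<'E'
from h import *
s=st();print(s['torque'])
E
```

```text
{'time_s': np.float64(11.7), 'joints': array([ 0.017,  0.35 ,  1.813, -0.   ,  0.99 , -1.617]), 'ee_pos': array([577.764,  52.974, 142.804]), 'ee_rot': array([ 3.141, -0.011, -3.079]), 'force': array([ 0.632,  0.638, -0.041]), 'opening': np.float64(23.669)}
[ 0.476 -0.084  0.025]
```

Emit:
{"method": "drive_tool", "body": {
  "commands": [
    [[0.8,0,0,0,-0.04],[0.8,0,0,0,-0.08],[0.8,0,0,0,-0.08]]
  ]
}}

```text
time_s: 12.0
ee_pos: [577.8, 53.1, 142.8]
ee_rot: [3.14, -0.01, -2.999]
force: [0.5, -0.3, 1.3]
opening: 23.6
```

```bash
python3 - <<'E'
from h import *
s=st();print(s['torque'])
E
```

```text
{'time_s': np.float64(12.0), 'joints': array([ 0.017,  0.35 ,  1.813, -0.   ,  0.99 , -1.697]), 'ee_pos': array([577.775,  53.056, 142.817]), 'ee_rot': array([ 3.14 , -0.01 , -2.999]), 'force': array([ 0.534, -0.338,  1.32 ]), 'opening': np.float64(23.596)}
[ 0.259 -0.036  0.021]
```

Emit:
{"method": "drive_tool", "body": {
  "commands": [
    [[0.4,0,0,0,0],[0.4,0,0,0,0],[0.4,0,0,0,0],[0.4,0,0,-0.03,0],[0.4,0,0,-0.07,0],[0.4,0,0,-0.11,0],[0.4,0,0,-0.15,0],[0.4,0,0,-0.16,0],[0.4,0,0,-0.16,0]]
  ]
}}

```text
time_s: 12.9
ee_pos: [580.9, 53.2, 305.6]
ee_rot: [3.141, -0.005, -2.999]
force: [0.0, -0.1, -0.2]
opening: 51.5
```

```bash
python3 - <<'E'
from h import *
s=st()
p=ctrl.get_image('wrist');cv2.imwrite('pics/w6.png',cv2.resize(p['image'][60:300,150:430,::-1],None,fx=2.5,fy=2.5,interpolation=cv2.INTER_CUBIC))
E
```

```text
{'time_s': np.float64(12.9), 'joints': array([ 0.017,  0.183,  1.671, -0.   ,  1.292, -1.696]), 'ee_pos': array([580.892,  53.184, 305.581]), 'ee_rot': array([ 3.141, -0.005, -2.999]), 'force': array([ 0.021, -0.085, -0.191]), 'opening': np.float64(51.509)}
```

View pics/w6.png

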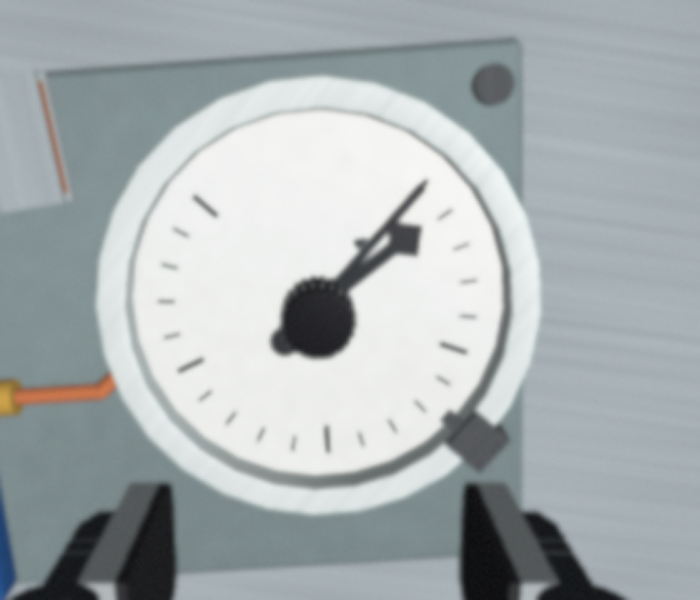

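```bash
python3 - <<'E'
from h import *
rel(576.9,53.3,141.5)
E
```

```text
{'time_s': np.float64(12.95), 'joints': array([ 0.017,  0.185,  1.674, -0.   ,  1.292, -1.696]), 'ee_pos': array([579.493,  53.144, 303.04 ]), 'ee_rot': array([ 3.141, -0.009, -2.999]), 'force': array([ 0.507, -0.724, -1.254]), 'opening': np.float64(51.079)}
shift m [0.001 0.    0.162]
```

Emit:
{"method": "drive_tool", "body": {
  "commands": [
    [[0.4,0.001,0,0.04,0],[0.4,0.001,0,0.08,0],[0.4,0.001,0,0.12,0],[0.4,0.001,0,0.15,0],[0.4,0.001,0,0.162,0],[0.4,0.001,0,0.162,0],[0.8,0.001,0,0.162,0],[0.8,0.001,0,0.162,0],[0.8,0.001,0,0.162,0],[0.8,0.001,0,0.162,0]]
  ]
}}

```text
time_s: 13.95
ee_pos: [578.5, 52.9, 143.1]
ee_rot: [3.141, -0.006, -2.999]
force: [1.1, 0.0, 3.5]
opening: 23.8
```

Emit:
{"method": "drive_tool", "body": {
  "commands": [
    [[0.8,0,0,0,0],[0.8,0,0,0,-0.06],[0.8,0,0,0,-0.12],[0.8,0,0,0,-0.18],[0.8,0,0,0,-0.24],[0.8,0,0,0,-0.24]]
  ]
}}

```text
time_s: 14.55
ee_pos: [578.7, 53.6, 143.2]
ee_rot: [3.138, -0.004, -2.76]
force: [0.9, 2.1, -1.2]
opening: 23.6
```

```bash
python3 - <<'E'
from h import *
s=st();print(s['torque'],s['joint_torque'])
p=ctrl.get_image('wrist');cv2.imwrite('pics/w7.png',cv2.resize(p['image'][60:300,150:430,::-1],None,fx=2.5,fy=2.5,interpolation=cv2.INTER_CUBIC))
E
```

```text
{'time_s': np.float64(14.55), 'joints': array([ 0.017,  0.348,  1.814,  0.002,  0.984, -1.937]), 'ee_pos': array([578.664,  53.608, 143.158]), 'ee_rot': array([ 3.138, -0.004, -2.76 ]), 'force': array([ 0.946,  2.058, -1.21 ]), 'opening': np.float64(23.627)}
[ 0.713 -0.082  0.074] [ -0.907 -40.468 -24.144  -0.802   0.262  -0.15 ]
```

View pics/w7.png

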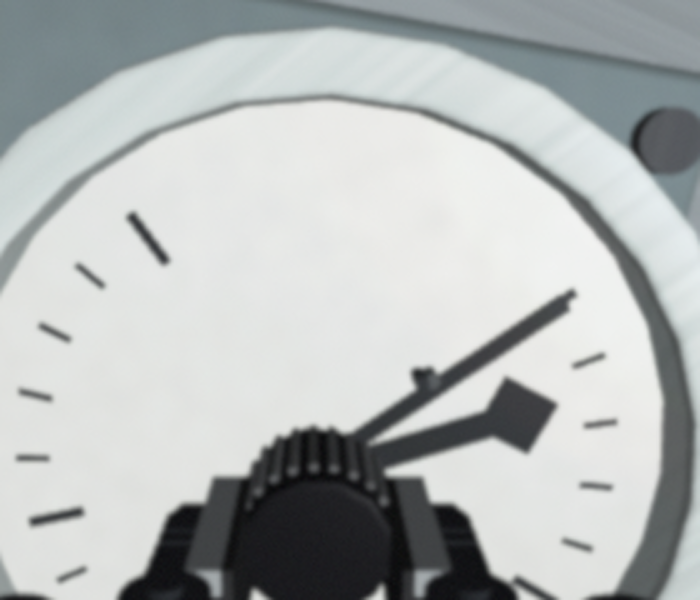

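```bash
cat >> h.py <<'E'
C=np.array([576.5,53.8])
def hands(tag=None):
    s=ctrl.read_state();p=ctrl.get_image('wrist');T=wcam(s,p);f=210/np.tan(np.radians(p['fov_y']/2))
    a=np.radians(np.arange(0,360,.5));r=np.arange(28,100,.5)
    A,Rr=np.meshgrid(a,r);X=np.stack([C[0]+Rr*np.cos(A),C[1]+Rr*np.sin(A),111+0*A],-1)
    q=(X-T[:3,3])@T[:3,:3]; u=p['cx']+f*q[...,0]/q[...,2]; v=p['cy']+f*q[...,1]/q[...,2]
    g=cv2.cvtColor(p['image'],cv2.COLOR_RGB2GRAY)
    P=cv2.remap(g,u.astype(np.float32),v.astype(np.float32),cv2.INTER_LINEAR,borderValue=255)
    for n,r0,r1 in(('peak',38,46),('load',50,55)):
        m=(P[(r>=r0)&(r<r1)]<110).mean(0); l,k,stt,c=cv2.connectedComponentsWithStats((m>.3).astype(np.uint8)[None])
        print(n,[(round(np.radians(c[i][0]/2),3),int(stt[i][4])) for i in range(1,l)])
    if tag: cv2.imwrite('pics/'+tag,P)
    print('yaw',s['ee_rot'][2],s['time_s'],s['ee_pos'],s['torque'][2])
E
python3 - <<'E'
from h import *
hands('p1.png')
E
```

```text
peak [(np.float64(1.091), 77), (np.float64(2.291), 38), (np.float64(2.635), 9), (np.float64(5.93), 78)]
load [(np.float64(0.013), 4), (np.float64(0.188), 2), (np.float64(1.025), 76), (np.float64(1.449), 3), (np.float64(2.622), 6), (np.float64(4.106), 2), (np.float64(5.236), 3), (np.float64(5.978), 69)]
yaw -2.7607801851210527 14.6 [578.661  53.606 143.153] 0.048401385675017415
```

Emit:
{"method": "drive_tool", "body": {
  "commands": [
    [[0.8,0,0,0,-0.05],[0.8,0,0,0,-0.1],[0.8,0,0,0,-0.1]]
  ]
}}

```text
time_s: 14.95
ee_pos: [578.6, 53.8, 143.1]
ee_rot: [3.138, -0.004, -2.661]
force: [1.5, 1.7, -0.9]
opening: 23.9
```

```bash
python3 - <<'E'
from h import *
hands('p2.png')
E
```

```text
peak [(np.float64(0.044), 11), (np.float64(1.191), 78), (np.float64(2.387), 38), (np.float64(2.635), 9), (np.float64(5.986), 67)]
load [(np.float64(0.065), 16), (np.float64(0.179), 2), (np.float64(1.139), 74), (np.float64(2.622), 6), (np.float64(4.11), 3), (np.float64(5.236), 3), (np.float64(6.03), 57)]
yaw -2.661457967722984 14.95 [578.586  53.844 143.147] -0.014141137065717402
```

Emit:
{"method": "drive_tool", "body": {
  "commands": [
    [[0.8,0,0,0,-0.05],[0.8,0,0,0,-0.1],[0.8,0,0,0,-0.15],[0.8,0,0,0,-0.2],[0.8,0,0,0,-0.2]]
  ]
}}

```text
time_s: 15.5
ee_pos: [578.4, 54.1, 143.1]
ee_rot: [3.136, -0.003, -2.464]
force: [-0.0, 1.9, -1.2]
opening: 23.7
```

```bash
python3 - <<'E'
from h import *
hands('p3.png')
E
```

```text
peak [(np.float64(0.144), 34), (np.float64(1.392), 78), (np.float64(2.587), 38), (np.float64(6.082), 45)]
load [(np.float64(0.166), 39), (np.float64(1.348), 76), (np.float64(2.631), 6), (np.float64(4.123), 2), (np.float64(5.236), 3), (np.float64(6.113), 38)]
yaw -2.463523861487346 15.5 [578.363  54.142 143.142] 0.03934906114057969
```

Emit:
{"method": "drive_tool", "body": {
  "commands": [
    [[0.8,0,0,0,-0.05],[0.8,0,0,0,-0.1],[0.8,0,0,0,-0.1]]
  ]
}}

```text
time_s: 15.85
ee_pos: [579.5, 55.0, 143.6]
ee_rot: [3.137, 0.001, -2.365]
force: [1.5, 5.2, -1.6]
opening: 23.6
```

```bash
python3 - <<'E'
from h import *
hands('p4.png')
E
```

```text
peak [(np.float64(0.192), 45), (np.float64(1.47), 76), (np.float64(2.553), 38), (np.float64(6.135), 33)]
load [(np.float64(0.214), 50), (np.float64(1.409), 72), (np.float64(2.631), 6), (np.float64(4.132), 2), (np.float64(5.245), 3), (np.float64(6.183), 22)]
yaw -2.365307736483296 15.85 [579.547  55.039 143.589] 0.019259600771098527
```

Emit:
{"method": "drive_tool", "body": {
  "commands": [
    [[0.4,0,0,0,0],[0.4,0,0,0,0],[0.4,0,0,0,0]]
  ]
}}

```text
time_s: 16.2
ee_pos: [579.6, 54.5, 143.8]
ee_rot: [3.138, -0.0, -2.366]
force: [0.9, 0.4, 0.2]
opening: 51.3
```

```bash
python3 - <<'E'
from h import *
hands('p5.png')
rel(577,53.8,142)
E
```

```text
peak [(np.float64(1.85), 69), (np.float64(2.553), 38), (np.float64(5.921), 72)]
load [(np.float64(0.022), 6), (np.float64(0.157), 3), (np.float64(1.571), 37), (np.float64(1.911), 33), (np.float64(2.631), 6), (np.float64(4.132), 2), (np.float64(5.24), 4), (np.float64(5.851), 30), (np.float64(6.17), 25)]
yaw -2.3661551040440494 16.2 [579.624  54.519 143.776] 0.015978725728249293
{'time_s': np.float64(16.25), 'joints': array([ 0.018,  0.348,  1.813,  0.003,  0.983, -2.33 ]), 'ee_pos': array([579.576,  54.562, 143.725]), 'ee_rot': array([ 3.138,  0.   , -2.366]), 'force': array([ 0.446, -0.273,  0.853]), 'opening': np.float64(51.042)}
shift m [0.002 0.001 0.002]
```

Emit:
{"method": "drive_tool", "body": {
  "commands": [
    [[0.4,0.002,0.001,0.001,0],[0.4,0.002,0.001,0.001,0],[0.8,0.002,0.001,0.001,0],[0.8,0.002,0.001,0.001,0],[0.8,0.002,0.001,0.001,0],[0.8,0.002,0.001,0.001,0]]
  ]
}}

```text
time_s: 16.85
ee_pos: [577.7, 53.6, 143.1]
ee_rot: [3.139, 0.0, -2.366]
force: [-0.2, -1.3, 1.7]
opening: 23.9
```

```bash
python3 - <<'E'
from h import *
hands('p6.png')
E
```

```text
peak [(np.float64(0.188), 44), (np.float64(1.492), 79), (np.float64(2.553), 38), (np.float64(6.126), 35)]
load [(np.float64(0.209), 49), (np.float64(1.44), 75), (np.float64(2.631), 6), (np.float64(4.132), 2), (np.float64(5.236), 3), (np.float64(6.17), 25)]
yaw -2.3660483122146676 16.85 [577.661  53.649 143.054] 0.044395034152534193
```

Unchanged by the grip. Turn only the residual.

Emit:
{"method": "drive_tool", "body": {
  "commands": [
    [[0.8,0,0,0,-0.03],[0.8,0,0,0,-0.06],[0.8,0,0,0,-0.06]]
  ]
}}

```text
time_s: 17.2
ee_pos: [577.6, 53.7, 143.1]
ee_rot: [3.138, 0.0, -2.306]
force: [-0.6, -1.6, 1.3]
opening: 23.7
```

```bash
python3 - <<'E'
from h import *
hands('p7.png')
E
```

```text
peak [(np.float64(0.218), 51), (np.float64(1.553), 79), (np.float64(2.605), 38), (np.float64(6.157), 28)]
load [(np.float64(0.24), 56), (np.float64(1.497), 76), (np.float64(2.631), 6), (np.float64(4.136), 1), (np.float64(5.236), 3), (np.float64(6.2), 18)]
yaw -2.3061026983217694 17.2 [577.602  53.672 143.056] -0.238610626152108
```

Emit:
{"method": "drive_tool", "body": {
  "commands": [
    [[0.8,0,0,0,-0.02],[0.8,0,0,0,-0.02]]
  ]
}}

```text
time_s: 17.45
ee_pos: [577.6, 53.7, 143.1]
ee_rot: [3.138, 0.001, -2.288]
force: [-0.8, -0.1, 1.4]
opening: 23.3
```

```bash
python3 - <<'E'
from h import *
hands('p8.png')
E
```

```text
peak [(np.float64(0.227), 53), (np.float64(1.575), 78), (np.float64(2.605), 38), (np.float64(6.165), 26)]
load [(np.float64(0.249), 58), (np.float64(1.505), 78), (np.float64(2.631), 6), (np.float64(4.136), 1), (np.float64(5.236), 3), (np.float64(6.209), 16)]
yaw -2.287723119151474 17.45 [577.597  53.698 143.101] -0.6904839238521829
```

Emit:
{"method": "drive_tool", "body": {
  "commands": [
    [[0.8,0,0,0,0.015],[0.4,0,0,0,0.015],[0.4,0,0,0,0.015],[0.4,0,0,0,0.015]]
  ]
}}

```text
time_s: 17.9
ee_pos: [577.6, 53.9, 142.9]
ee_rot: [3.138, 0.001, -2.302]
force: [0.3, -0.1, -0.2]
opening: 51.2
```

```bash
python3 - <<'E'
from h import *
hands('p9.png')
E
```

```text
peak [(np.float64(0.009), 3), (np.float64(1.963), 73), (np.float64(2.596), 38), (np.float64(5.969), 71)]
load [(np.float64(0.083), 20), (np.float64(1.422), 3), (np.float64(1.863), 72), (np.float64(2.631), 6), (np.float64(4.132), 2), (np.float64(5.236), 3), (np.float64(6.034), 56)]
yaw -2.301760319507847 17.9 [577.571  53.894 142.914] 0.019290692705489974
```

Emit:
{"method": "drive_tool", "body": {
  "commands": [
    [[0.4,0,0,-0.03,0],[0.4,0,0,-0.07,0],[0.4,0,0,-0.11,0.1],[0.4,0,0,-0.15,0.2],[0.4,0,0,-0.16,0.3],[0.4,0,0,-0.16,0.4],[0.4,0,0,-0.16,0.5],[0.4,0,0,-0.16,0.5],[0.4,0,0,-0.16,0.5]]
  ]
}}

```text
time_s: 18.85
ee_pos: [577.8, 53.5, 302.8]
ee_rot: [3.138, -0.001, -2.8]
force: [-0.3, 0.1, -0.2]
opening: 51.3
```

```bash
cat >> h.py <<'E'
def flat(p,T,z,n=600,half=90):
    f=210/np.tan(np.radians(p['fov_y']/2)); g=np.linspace(half,-half,n)
    X=np.zeros((n,n,3));X[...,0]=C[0]+g[:,None];X[...,1]=C[1]+g[None,:];X[...,2]=z
    q=(X-T[:3,3])@T[:3,:3];u=p['cx']+f*q[...,0]/q[...,2];v=p['cy']+f*q[...,1]/q[...,2]
    return cv2.remap(p['image'],u.astype(np.float32),v.astype(np.float32),cv2.INTER_CUBIC)
E
python3 - <<'E'
from h import *
hands('p10.png')
s=st();p=ctrl.get_image('wrist');cv2.imwrite('pics/flat.png',flat(p,wcam(s,p),111)[:,:,::-1])
print([(np.round(d['at'],1),round(d['conf'],2)) for d in ctrl.place_of(p,'clip')[:2]])
E
```

```text
peak [(np.float64(2.587), 32)]
load [(np.float64(2.601), 3)]
yaw -2.7995621883651416 18.85 [577.842  53.48  302.807] 0.01733062745742636
{'time_s': np.float64(18.9), 'joints': array([ 0.016,  0.178,  1.683,  0.003,  1.283, -1.897]), 'ee_pos': array([577.83 ,  53.473, 302.714]), 'ee_rot': array([ 3.138, -0.002, -2.8  ]), 'force': array([ 0.029, -0.147,  0.109]), 'opening': np.float64(51.452)}
[(array([610.7, 109.6, 116.3]), 0.73)]
```

View pics/flat.png

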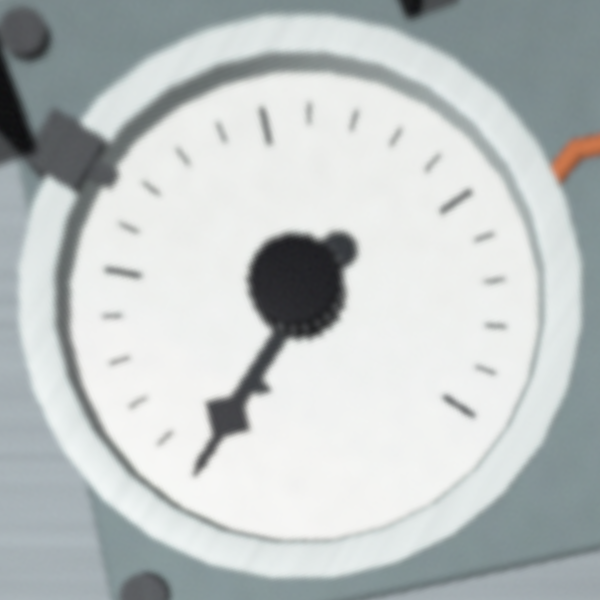

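Emit:
{"method": "drive_tool", "body": {
  "commands": [
    [[0,0,0,-0.045,0],[0,0.005,-0.01,-0.09,0.05],[0,0.025,-0.045,-0.118,0.13],[0,0.048,-0.083,-0.118,0.13],[0,0.07,-0.121,-0.118,0.13],[0,0.092,-0.159,-0.118,0.13],[0,0.115,-0.198,-0.118,0.13],[0,0.137,-0.236,-0.118,0.13],[0,0.157,-0.27,-0.118,0.13],[0,0.157,-0.27,-0.118,0.13]]
  ]
}}

```text
time_s: 20.0
ee_pos: [519.1, -258.4, 419.4]
ee_rot: [3.14, -0.004, -2.936]
force: [-0.3, -0.1, -0.5]
opening: 85.4
```

```bash
python3 - <<'E'
from h import *
s=st();p=ctrl.get_image('wrist');T=wcam(s,p);save(p,'w8.png')
for q in('lever_grip','press_lever'):
    print(q,[(np.round(d['at'],1),round(d['conf'],2)) for d in ctrl.place_of(p,q)[:2]])
m=ctrl.silhouettes(p,'lever_grip')
if m:
    print(m[0]['conf'],m[0]['pixels'].sum())
E
```

```text
{'time_s': np.float64(20.0), 'joints': array([-0.536,  0.118,  1.523, -0.001,  1.505, -2.313]), 'ee_pos': array([ 519.108, -258.427,  419.448]), 'ee_rot': array([ 3.14 , -0.004, -2.936]), 'force': array([-0.311, -0.093, -0.531]), 'opening': np.float64(85.415)}
lever_grip [(array([ 513.6, -254.1,  305.8]), 0.9)]
press_lever [(array([ 710.1, -213. ,  235.7]), 0.82)]
0.57 7610
```

View pics/w8.png

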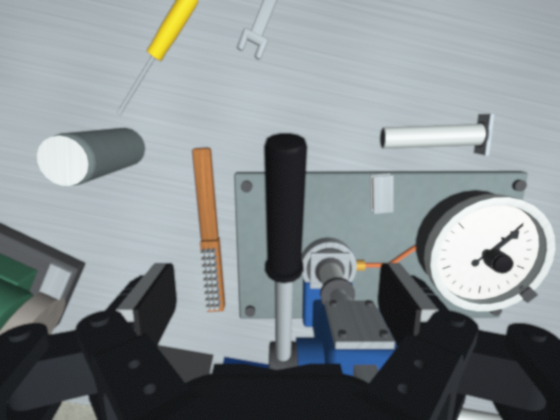

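Emit:
{"method": "drive_tool", "body": {
  "commands": [
    [[0,0.001,0.004,0.04,0],[0,0.001,0.004,0.08,0],[0,0.001,0.004,0.105,0],[0,0.001,0.004,0.115,0],[0,0.001,0.004,0.115,0],[0,0.001,0.004,0.115,0]]
  ]
}}

```text
time_s: 20.8
ee_pos: [519.7, -248.6, 306.6]
ee_rot: [3.139, 0.0, -2.928]
force: [-0.3, -0.0, -0.7]
opening: 85.1
```

Emit:
{"method": "drive_tool", "body": {
  "commands": [
    [[0.75,0,0,0,0],[0.75,0,0,0,0],[0.75,0,0,0,0],[0.75,0,0,0,0],[0.75,0,0,0,0],[0.75,0,0,0,0]]
  ]
}}

```text
time_s: 21.4
ee_pos: [520.8, -252.5, 308.4]
ee_rot: [-3.134, 0.003, -2.929]
force: [1.1, -8.1, 1.3]
opening: 26.4
```

```bash
python3 - <<'E'
from h import *
s=st();p=ctrl.get_image('wrist');T=wcam(s,p);save(p,'w9.png')
f=flat(p,T,111);cv2.imwrite('pics/flat2.png',f[:,:,::-1])
# is the dial in view?
R=T[:3,:3];fo=210/np.tan(np.radians(p['fov_y']/2))
for X in((576.5,54,111),(612.5,109,117),(526,86,111)):
    q=R.T@(np.array(X)-T[:3,3]);print(p['cx']+fo*q[0]/q[2],p['cy']+fo*q[1]/q[2])
E
```

```text
{'time_s': np.float64(21.4), 'joints': array([-0.525,  0.166,  1.686, -0.004,  1.283, -2.307]), 'ee_pos': array([ 520.814, -252.482,  308.439]), 'ee_rot': array([-3.134,  0.003, -2.929]), 'force': array([ 1.084, -8.09 ,  1.253]), 'opening': np.float64(26.442)}
550.1273725514263 296.4620837355104
587.8863670332885 338.30989028275803
600.7140780917351 259.4936210519343
```

Emit:
{"method": "drive_tool", "body": {
  "commands": [
    [[0.75,0.0035,0,0.01,0],[0.75,0.006,0,0.02,0],[0.75,0.0085,0,0.03,0],[0.75,0.01,0,0.04,0],[0.75,0.0115,0,0.05,0],[0.75,0.012,0,0.058,0],[0.75,0.0124,0,0.064,0],[0.75,0.0124,0,0.066,0],[0.75,0.0124,0,0.066,0],[0.75,0.0124,0,0.066,0]]
  ]
}}

```text
time_s: 22.45
ee_pos: [507.8, -255.4, 244.9]
ee_rot: [-3.136, 0.0, -2.929]
force: [-7.3, 2.8, 11.0]
opening: 26.2
```

```bash
python3 - <<'E'
from h import *
s=st();p=ctrl.get_image('top');save(p,'t2.png')
p2=ctrl.get_image('side');save(p2,'s2.png')
for n,P in(('top',p),('side',p2)):
  for q in('load_tip','peak_tip','clip','lever_grip'):
    print(n,q,[(np.round(d['at'],1),round(d['conf'],2)) for d in ctrl.place_of(P,q)[:2]])
  T=np.eye(4);T[:3,:3]=np.array(P['R']).T;T[:3,3]=-T[:3,:3]@np.array(P['t'])
  cv2.imwrite(f'pics/f{n}.png',flat(P,T,111,380)[:,:,::-1])
a=np.hstack([cv2.imread('pics/ftop.png'),cv2.imread('pics/fside.png')]);cv2.imwrite('pics/both.png',a)
E
```

```text
{'time_s': np.float64(22.45), 'joints': array([-0.541,  0.201,  1.776, -0.004,  1.161, -2.322]), 'ee_pos': array([ 507.761, -255.442,  244.873]), 'ee_rot': array([-3.136,  0.   , -2.929]), 'force': array([-7.323,  2.795, 11.041]), 'opening': np.float64(26.166)}
top load_tip [(array([250.8, 274.3,   0.1]), 0.69)]
top peak_tip [(array([585.8,  98.4, 108.3]), 0.51)]
top clip [(array([612.9, 112. , 117.8]), 0.73)]
top lever_grip [(array([ 711.8, -215.1,  235. ]), 0.63), (array([ 504.5, -255.6,  242.4]), 0.59)]
side load_tip []
side peak_tip []
side clip [(array([615.6, 106. , 118.8]), 0.89)]
side lever_grip [(array([ 505.7, -254.6,  241.3]), 0.68)]
```

View pics/both.png

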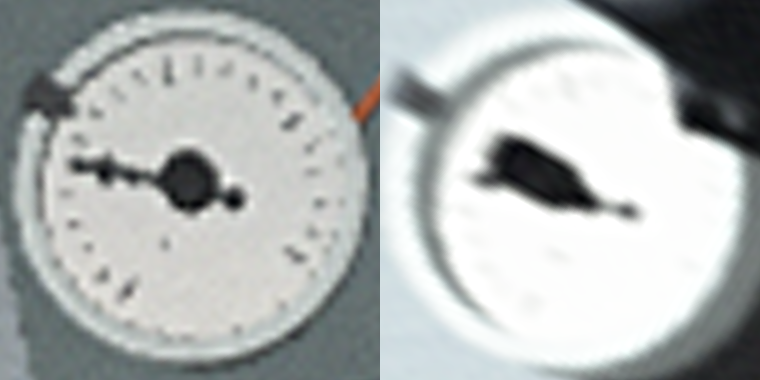

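Emit:
{"method": "drive_tool", "body": {
  "commands": [
    [[0.75,0,0,0.006,0],[0.75,0,0,0.011,0],[0.75,0,0,0.015,0],[0.75,0,0,0.017,0],[0.75,0,0,0.017,0],[0.75,0,0,0.017,0]]
  ]
}}

```text
time_s: 23.55
ee_pos: [507.6, -255.5, 231.0]
ee_rot: [-3.136, 0.001, -2.93]
force: [-6.0, 2.0, 12.3]
opening: 26.2
```

```bash
cat >> h.py <<'E'
def top(n):
    P=ctrl.get_image('top');T=np.eye(4);T[:3,:3]=np.array(P['R']).T;T[:3,3]=-T[:3,:3]@np.array(P['t'])
    f=flat(P,T,111,500);cv2.imwrite('pics/'+n,f[:,:,::-1])
    a=np.radians(np.arange(0,180,.5));g=cv2.cvtColor(f,cv2.COLOR_RGB2GRAY);o=[]
    c=(500/2,500/2)
    for r0,r1 in((36,56),):
        r=np.arange(r0,r1,.5);A,R_=np.meshgrid(a,r);k=499/180
        P2=cv2.remap(g,(c[0]-R_*k*np.sin(A)).astype(np.float32),(c[1]-R_*k*np.cos(A)).astype(np.float32),cv2.INTER_LINEAR)
        d=255-P2.mean(0);i=d.argmax();print('hand world angle',a[i],d[max(i-6,0):i+7:2].round())
    return P
E
python3 - <<'E'
from h import *
s=st();P=top('t3.png')
print([(np.round(d['at'],1),round(d['conf'],2)) for d in ctrl.place_of(P,'clip')[:2]])
E
```

```text
{'time_s': np.float64(23.55), 'joints': array([-0.541,  0.215,  1.789, -0.004,  1.134, -2.322]), 'ee_pos': array([ 507.56 , -255.491,  230.951]), 'ee_rot': array([-3.136,  0.001, -2.93 ]), 'force': array([-6.018,  2.029, 12.323]), 'opening': np.float64(26.152)}
hand world angle 1.0733774899765127 [165. 185. 199. 204. 199. 185. 165.]
[(array([ 712.7, -214.8,  232.4]), 0.7), (array([613.7, 112.1, 115.8]), 0.62)]
```

```bash
python3 - <<'E'
from h import *
g=cv2.imread('pics/t3.png',0);k=499/180
a=np.radians(np.arange(30,90,.5))
for r0,r1 in((61,65),(65,70),(70,76),(76,83),(40,50),(50,58)):
    r=np.arange(r0,r1,.5);A,R_=np.meshgrid(a,r)
    d=cv2.remap(g,(250-R_*k*np.sin(A)).astype(np.float32),(250-R_*k*np.cos(A)).astype(np.float32),1).mean(0)
    w=np.clip(120-d,0,None);print(r0,d.min().round(),a[d.argmin()],(w*a).sum()/max(w.sum(),1e-9))
# rim circle centre and dial check
c=cv2.HoughCircles(cv2.GaussianBlur(g,(7,7),2),cv2.HOUGH_GRADIENT,1,50,param1=80,param2=25,minRadius=215,maxRadius=250);print(c)
c=cv2.HoughCircles(cv2.GaussianBlur(g,(5,5),1),cv2.HOUGH_GRADIENT,1,50,param1=80,param2=15,minRadius=25,maxRadius=50);print(c)
E
```

```text
61 192.0 0.8726646259971648 0.0
65 93.0 0.9948376736367679 0.9925346357507556
70 51.0 0.9948376736367679 0.98795247892709
76 58.0 1.064650843716541 1.0004869421873268
40 39.0 1.0821041362364843 1.068641402875458
50 77.0 1.0733774899765127 1.0764825524829678
[[[259.5 255.5 218.2]]]
[[[248.5 235.5  37.8]
  [142.5 132.5  45. ]
  [102.5 220.5  41.3]]]
```

Emit:
{"method": "drive_tool", "body": {
  "commands": [
    [[0.75,0,0,0.003,0],[0.75,0,0,0.005,0],[0.75,0,0,0.0065,0],[0.75,0,0,0.0065,0],[0.75,0,0,0.0065,0],[0.75,0,0,0.0065,0],[0.75,0,0,0.0065,0]]
  ]
}}

```text
time_s: 24.35
ee_pos: [507.6, -255.5, 227.8]
ee_rot: [-3.136, 0.001, -2.931]
force: [-6.7, 3.9, 12.6]
opening: 26.4
```

```bash
python3 - <<'E'
from h import *
s=st();P=top('t4.png')
P=top('t5.png');s=st()
for q in('load_tip','peak_tip','clip'): print(q,[(np.round(d['at'],1),round(d['conf'],2)) for d in ctrl.place_of(P,q)[:2]])
g=cv2.imread('pics/t5.png',0);k=499/180
a=np.radians(np.arange(30,90,.5))
for r0,r1 in((65,70),(70,76),(40,50),(50,58)):
    r=np.arange(r0,r1,.5);A,R_=np.meshgrid(a,r)
    d=cv2.remap(g,(250-R_*k*np.sin(A)).astype(np.float32),(250-R_*k*np.cos(A)).astype(np.float32),1).mean(0)
    w=np.clip(120-d,0,None);print(r0,d.min().round(),a[d.argmin()],(w*a).sum()/max(w.sum(),1e-9))
E
```

```text
{'time_s': np.float64(24.35), 'joints': array([-0.541,  0.218,  1.792, -0.003,  1.127, -2.322]), 'ee_pos': array([ 507.641, -255.48 ,  227.8  ]), 'ee_rot': array([-3.136,  0.001, -2.931]), 'force': array([-6.665,  3.889, 12.636]), 'opening': np.float64(26.35)}
hand world angle 1.0122909661567112 [159. 176. 189. 194. 191. 179. 163.]
hand world angle 1.0122909661567112 [159. 176. 188. 193. 190. 179. 163.]
{'time_s': np.float64(24.45), 'joints': array([-0.541,  0.218,  1.792, -0.003,  1.127, -2.322]), 'ee_pos': array([ 507.657, -255.465,  227.802]), 'ee_rot': array([-3.136,  0.002, -2.931]), 'force': array([-5.932,  3.546, 12.751]), 'opening': np.float64(26.205)}
load_tip [(array([ 410.4, -458. ,   -1.7]), 0.6)]
peak_tip []
clip [(array([609.7, 108.6, 116.4]), 0.91)]
65 93.0 0.9948376736367679 0.9935097057276416
70 47.0 0.9948376736367679 0.9870005040901221
40 52.0 1.0297442586766545 1.0178682608068779
50 94.0 1.0035643198967394 1.0047917224607419
```

Hand at about 1.005–1.015, clip at about 0.99–1.005: on the clip within about 1 mm, and steady. Handing in.

```bash
python3 - <<'E'
from h import *
print(ctrl.hand_in())
E
```

```text
the job is handed in; nothing more can be done
None
```

I turned the peak hand back to its zero stop, drew the lever down until the load hand reached the clip, and handed the job in still holding the lever. No verdict was reported.

- **Peak hand:** My first turns went past the stop, and the jaws slipped and pushed the hand back clockwise. I regripped and turned only what was left, until the torque jumped to about −0.7 N·m at the stop. After letting go, the peak hand read within about 0.015 rad of the load hand at zero.
- **Load hand:** From the top camera at the end, the hand was at about 1.005–1.015 rad and the clip at 0.99–1.005 rad. That is roughly 1 mm along the rim, and two pictures 0.05 s apart gave the same reading. The angle worked out from the arm's movement (about 1.59 rad drawn, 1.58 needed) agreed with the images.
- **Holding force:** About 12.7 N upward on the tool, with the jaws closed on the lever grip. The robot clock stood at about 24.5 s of the 64 s allowed.
- **Failed or unchecked:** In the last top picture the networks placed the load tip far from the dial and did not find the peak tip, so I used my own measurement along the dial instead. I did not view the last top pictures, because the 12-picture limit was reached. The other things on the bench were not measured again at the end, but the arm went near nothing except the gauge and the lever.

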